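Set the treatment bottles on their colour-coded coasters

ROBOT

A 6-joint arm with a two-finger parallel gripper is mounted at the origin on a cart in front of the work surface, level with it; the furniture and walls round the work are solid. World frame = base frame: x ahead of the robot, y to its left, z up, the work surface at z = 0. Lengths are in m, angles in rad, forces in N, time in s.
With the tool pointing down it reaches from about 0.425 to 0.925 m from the base axis. Payload 12.5 kg.
Tool frame: the origin (TCP) lies midway between the tips of the shut fingers; the grasp point (between the pads) lies 19 mm behind it (ctrl.tcp_to_grasp is the distance from the TCP to the grasp point, in m); z points along the fingers, y is the line along which they close (so a half turn about z gives the same grasp; the last joint's range is limited). The gripper opens to 85 mm and grips with 20 to 120 N. Pads are 22 mm wide; open, the fingers measure 114 mm over their backs; the gripper's body (76 mm by 85 mm) begins 54 mm behind the grasp point. The pads swing forward as they close: fully open they stand 13 mm farther back than shut.
Start: joints at [1.199, 0.491, 1.559, -0, 1.092, -0.106], TCP at [0.164, 0.603, 0.231] pointing down, gripper open.
Joint ranges: [-3.1, 3.1], [-0.84, 2.19], [0.05, 2.79], [-1.13, 4.28], [0.06, 2.93], [-2.69, 2.69]. Speed limits (rad/s): [2.22, 2.22, 2.79, 3.14, 3.14, 3.14].

INTERFACE

Orientations are given as a rotation vector (axis times angle).
In Python, from plant import ctrl, eyes, spotter gives the robot as it stands.
- The arm moves only by the shell command python3 -m inch 'ROWS'. ROWS is JSON, a list of rows, each a list of 3 entries, a list of its own where there are three numbers: the gripper command: -1 is shut, 1 is fully open, values between are in proportion, then the shift along the tool's x, y, z as a fraction of full scale, then the turn about the tool's z as a fraction of full scale. A call has exactly 8 rows; each row is the pose to reach, as a shift and turn from the pose commanded when the call began, along the tool's axes at that moment; what a row does not reach only later rows make up. Full scale, the value 1, is 0.5 m for a shift and 0.5 rad for a turn. A row lasts 1/8 s, in which the tool goes at most 62.5 mm and 10.7 degrees, less where a joint would pass 70% of its speed; a pose out of reach is approached as far as the arm can. A call with a number of a shift or a turn outside -1 to 1 is refused whole. A call with a gripper value outside its range is refused whole. The fingers move at their own pace and stop on an object; the grip force is fixed at half the most. Time passes only in rows, so rows that repeat a pose let the fingers close, or fill a call up. It gives the time, the measured TCP pose, the force, the opening and the grip force at its end, in the units of the state.
- ctrl.read_state(): the state, without advancing time (a new reading comes with each control period).
- eyes.capture(name): name is "scene" or "top" or "wrist"; returns a dict with "img" (400x640x3 uint8, red, green, blue), "intrinsics" (3x3 intrinsics, pixels), "k1" (the pictures are not rectified: a ray, as slopes to the right and down, at radius r is drawn at 1 + k1 r^2 times it, then the intrinsics apply), "R" (3x3) and "t" (3): a world point X has camera coordinates R X + t. Camera axes: x right, y down, z forward; pixel columns grow to the right and rows downward; lengths in m; the calibration is good to about 2 mm. A picture is of the moment at which its call begins. There is no depth.
- ctrl.close_job(): hands the job in; it is judged then, once.
Trained networks look in a picture, given as the dict that the camera call returned (one of the last four; its "shot" number tells which), for a name from the list of things; names that differ only in an ending like _2 or _b are one class to them, and where a whole thing is asked for, a point or a joint stands for the part that bears it (a point fixed in the world has none). Each returns a list of dicts, best first, with "conf" (0 to 1); they miss things now and then, are a little off and sometimes report something else, mostly with a low value. They report only what shows in the picture. A call takes as long as a camera call. They do not tell look-alikes from the thing itself.
- spotter.regions_of(picture, name): "pixels" (400x640 bool, what is visible of it) and "centre" ([column, row] in pixels, amid what is visible of it).
The state is a dict: "clock": time; "qpos": joint angles; "dq": joint speeds; "tau": joint torques, N m; "position": TCP position; "ee_rot": TCP orientation; "contact_force": force on the tool from outside, world axes, zero at the start; "wrist_torque": the same for the moment, N m; "gripper_width": opening from 0.0 (shut) to 1.0 (fully open); "grasp_force": force on a finger pad.
Only numpy, scipy, OpenCV 4.12 (cv2) and the standard library are available. Lean on these libraries where they do the work, as an engineer would, in place of code of your own. Each camera call takes 0.05 s, during which the arm holds its last target. There are 200 camera calls.

TASK

Tidy the treatment bottles: stand each of the four bottles with a coaster of their own (black, blue, white and gold cap) upright in the well of the bamboo coaster that has the same colour as its cap. Keep the bottles from tipping over, and leave the fifth one, with the teal cap, standing where it is.

Things in the scene. Friction and masses are not known exactly. Their poses are not given: they have to be found in the camera images.
- black_bottle_mid (a point): white squeeze bottle with a black nozzle cap, 34 mm in diameter, 80 mm tall (round body up to 62 mm, narrow cap above), standing upright at the start on the flat grey silicone mat, 3 mm thick, that covers the middle of the worktop; loose, under 0.15 kg. The point lies on its axis, 40 mm above its foot, a good height to grip it; z up when upright.
- black_coaster_floor (a point): round bamboo coaster with a black well, fixed on the same mat: disc 80 mm across and 5 mm thick, with a raised black ring on it (outside 68 mm, inside 56 mm, top 13 mm above the mat) round a flat black floor. The point is the centre of that floor, 6 mm above the mat (9 mm above the worktop), where a bottle's foot stands.
- blue_bottle_mid (a point): white squeeze bottle with a blue nozzle cap, 34 mm in diameter, 86 mm tall (round body up to 66 mm, narrow cap above), standing upright at the start on the flat grey silicone mat, 3 mm thick, that covers the middle of the worktop; loose, under 0.15 kg. The point lies on its axis, 43 mm above its foot, a good height to grip it; z up when upright.
- blue_coaster_floor (a point): round bamboo coaster with a blue well, fixed on the same mat: disc 80 mm across and 5 mm thick, with a raised blue ring on it (outside 68 mm, inside 56 mm, top 13 mm above the mat) round a flat blue floor. The point is the centre of that floor, 6 mm above the mat (9 mm above the worktop), where a bottle's foot stands.
- white_bottle_mid (a point): white squeeze bottle with a white nozzle cap, 32 mm in diameter, 82 mm tall (round body up to 63 mm, narrow cap above), standing upright at the start on the flat grey silicone mat, 3 mm thick, that covers the middle of the worktop; loose, under 0.15 kg. The point lies on its axis, 41 mm above its foot, a good height to grip it; z up when upright.
- white_coaster_floor (a point): round bamboo coaster with a white well, fixed on the same mat: disc 80 mm across and 5 mm thick, with a raised white ring on it (outside 68 mm, inside 56 mm, top 13 mm above the mat) round a flat white floor. The point is the centre of that floor, 6 mm above the mat (9 mm above the worktop), where a bottle's foot stands.
- gold_bottle_mid (a point): roll-on bottle, dark blue below with a big gold cap above, oval 36 by 42 mm, 106 mm tall (cap from 63 mm up, as wide as the body), standing upright at the start on the flat grey silicone mat, 3 mm thick, that covers the middle of the worktop; loose, under 0.15 kg. The point lies on its axis, 64 mm above its foot, a good height to grip it; z up when upright.
- gold_coaster_floor (a point): round bamboo coaster with a gold well, fixed on the same mat: disc 80 mm across and 5 mm thick, with a raised gold ring on it (outside 68 mm, inside 56 mm, top 13 mm above the mat) round a flat gold floor. The point is the centre of that floor, 6 mm above the mat (9 mm above the worktop), where a bottle's foot stands.
- teal_bottle_mid (a point): white squeeze bottle with a teal (blue-green) nozzle cap, 32 mm in diameter, 74 mm tall, loose; it has no coaster and is to be left where it stands. The point lies on its axis, 37 mm above its foot.
Mind the look-alikes: they are no part of the job. What is shaped like the part that bears black_bottle_mid but red is not meant.

How it is judged:
At the end, for the whole second after the job is handed in: each bottle stands upright (within 0.1 rad) inside the ring of the coaster of its cap's colour, its axis within 13 mm of the coaster's centre and its foot on the well's floor (within 4 mm), released and at rest (horizontal distance between black_bottle_mid and black_coaster_floor below 0.013 m and z of black_bottle_mid in the frame of black_coaster_floor between 0.036 and 0.044 m and angle between each of black_bottle_mid, blue_bottle_mid, white_bottle_mid, gold_bottle_mid's own z axis and vertical below 0.1 rad and linear speed of each of black_bottle, blue_bottle, white_bottle, gold_bottle below 0.02 m/s and contact force between each of black_bottle, blue_bottle, white_bottle, gold_bottle and the fingers below 0.1 N and horizontal distance between blue_bottle_mid and blue_coaster_floor below 0.013 m and z of blue_bottle_mid in the frame of blue_coaster_floor between 0.039 and 0.047 m and horizontal distance between white_bottle_mid and white_coaster_floor below 0.013 m and z of white_bottle_mid in the frame of white_coaster_floor between 0.037 and 0.045 m and horizontal distance between gold_bottle_mid and gold_coaster_floor below 0.013 m and z of gold_bottle_mid in the frame of gold_coaster_floor between 0.06 and 0.068 m); the robot touches nothing.
It fails at once if a bottle is tipped over (leans more than about 35 degrees) (angle between any of black_bottle_mid, blue_bottle_mid, white_bottle_mid, gold_bottle_mid's own z axis and vertical above 0.6 rad).
It fails at once if the teal-capped bottle is pushed more than 25 mm from where it stood, or knocked over (distance of teal_bottle_mid from where it was at the start of the episode above 0.025 m).
It also fails if it takes over 106 s, if anything falls off the work surface, if the arm or the gripper's body presses on something with over 40 N, if the wrist force passes 120 N, or if a joint passes its speed limit or range.

## Working session

There is one attempt and no reset: what is moved stays moved. The work goes in short steps, Python scripts to look and compute and a shell command to move; the robot and the scene stay as the last step left them, time stands still between calls to the robot, and variables do not carry over. Pictures are saved under pics/ and viewed, at most 14 in all, crops included, and the job is handed in when it is done.

```bash
mkdir -p pics; ls; cat > h.py <<'E'
import numpy as np, cv2
from plant import ctrl, eyes, spotter
def save(p,f,crop=None,s=1):
    im=p["img"][:,:,::-1]
    if crop: x0,y0,x1,y1=crop; im=im[y0:y1,x0:x1]
    cv2.imwrite(f,cv2.resize(im,None,fx=s,fy=s,interpolation=cv2.INTER_CUBIC))
def ray(p,uv):
    K=np.array(p["intrinsics"]); d=np.array([(uv[0]-K[0,2])/K[0,0],(uv[1]-K[1,2])/K[1,1]])
    x=d.copy()
    for _ in range(30): x=d/(1+p["k1"]*(x@x))
    R=np.array(p["R"]); t=np.array(p["t"])
    v=R.T@np.array([x[0],x[1],1]); return -R.T@t, v/np.linalg.norm(v)
def proj(p,X):
    K=np.array(p["intrinsics"]); c=np.array(p["R"])@np.array(X)+np.array(p["t"])
    x=c[:2]/c[2]; x=x*(1+p["k1"]*(x@x)); return K[:2,:2].diagonal()*x+K[:2,2]
def atz(p,uv,z):
    o,v=ray(p,uv); return o+v*(z-o[2])/v[2]
def tri(rays):
    A=0;b=0
    for o,v in rays:
        P=np.eye(3)-np.outer(v,v); A=A+P; b=b+P@o
    return np.linalg.solve(A,b)
E
python3 - <<'E'
from h import *
print(ctrl.read_state())
for n in ["scene","top","wrist"]:
    p=eyes.capture(n); save(p,f"pics/{n}0.png"); print(n,np.round(-np.array(p["R"]).T@p["t"],3),p["k1"],p["intrinsics"][0][0])
    for c in "black blue white gold teal".split():
        for k in ["bottle_mid","coaster_floor"]:
            if c=="teal" and k!="bottle_mid": continue
            for d in spotter.regions_of(p,f"{c}_{k}")[:3]:
                print(n,c,k,round(d["conf"],2),np.round(d["centre"]),d["pixels"].sum(), np.round(atz(p,d["centre"],.009 if 'c' in k[:1] else .045),3))
E
```

```text
pics
{'clock': 0.0, 'qpos': array([ 1.19939325e+00,  4.91535830e-01,  1.55946267e+00,  1.05517618e-05,
        1.09171078e+00, -1.05619162e-01]), 'dq': array([ 2.88836791e-03,  7.21642016e-04,  9.46394234e-04,  7.10825386e-04,
       -5.37718381e-06,  7.45837204e-04]), 'tau': array([-1.63671524e-03, -6.18451166e+01, -2.61599225e+01, -2.06811524e-04,
        3.96837146e-03,  6.54239116e-07]), 'position': array([0.16406757, 0.60283738, 0.23073793]), 'ee_rot': array([-4.16236007e-01, -3.11362080e+00,  1.70070973e-03]), 'contact_force': array([0.09017745, 0.35803751, 0.68083861]), 'wrist_torque': array([-0.05616372,  0.02586846, -0.03146849]), 'grasp_force': 0.0, 'gripper_width': 0.998498818363525}
scene [-0.631 -0.747  0.668] -0.08675352223936368 405.008458261389
scene black bottle_mid 0.85 [464. 271.] 294 [ 0.377 -0.712  0.045]
scene black bottle_mid 0.76 [331. 220.] 200 [ 0.477 -0.261  0.045]
scene black bottle_mid 0.65 [434. 263.] 284 [ 0.376 -0.63   0.045]
scene black coaster_floor 0.43 [342. 215.] 123 [ 0.598 -0.253  0.009]
scene blue bottle_mid 0.69 [259. 186.] 149 [0.604 0.111 0.
[... 618 characters left out ...]
e_mid 0.64 [340. 212.] 126 [ 0.472 -0.263  0.045]
top black coaster_floor 0.6 [319. 190.] 295 [ 0.603 -0.226  0.009]
top black coaster_floor 0.58 [235. 242.] 207 [0.497 0.129 0.009]
top blue bottle_mid 0.67 [230. 211.] 113 [0.605 0.113 0.045]
top blue coaster_floor 0.64 [319. 190.] 306 [ 0.604 -0.226  0.009]
top blue coaster_floor 0.58 [279. 203.] 301 [ 0.597 -0.066  0.009]
top white bottle_mid 0.56 [289. 236.] 91 [ 0.443 -0.062  0.045]
top white coaster_floor 0.53 [280. 203.] 307 [ 0.595 -0.072  0.009]
top gold bottle_mid 0.4 [318. 194.] 284 [ 0.57  -0.212  0.045]
top gold coaster_floor 0.67 [190. 264.] 371 [0.467 0.302 0.009]
wrist [0.098 0.621 0.374] -0.035013655247740146 283.014522758816
```

```bash
python3 - <<'E'
import cv2
a=cv2.imread("pics/scene0.png")[140:320,150:510]; b=cv2.imread("pics/top0.png")[130:310,140:500]
import numpy as np
cv2.imwrite("pics/a.png",cv2.resize(a,None,fx=2.2,fy=2.2,interpolation=2)); cv2.imwrite("pics/b.png",cv2.resize(b,None,fx=2.2,fy=2.2,interpolation=2))
E
```

```text
(no output)
```

View pics/a.png

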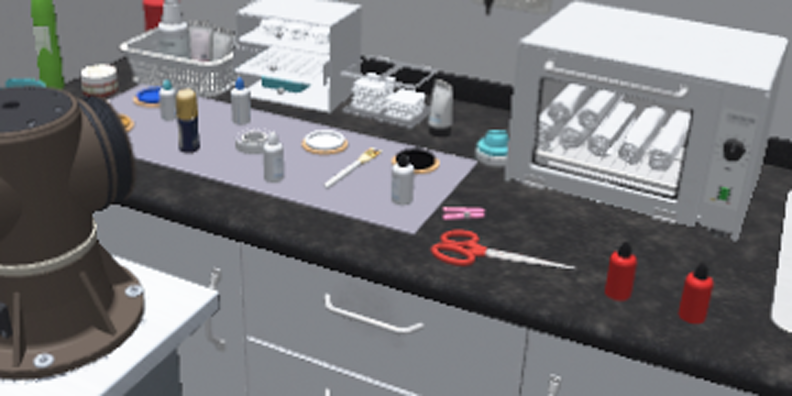

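View pics/b.png

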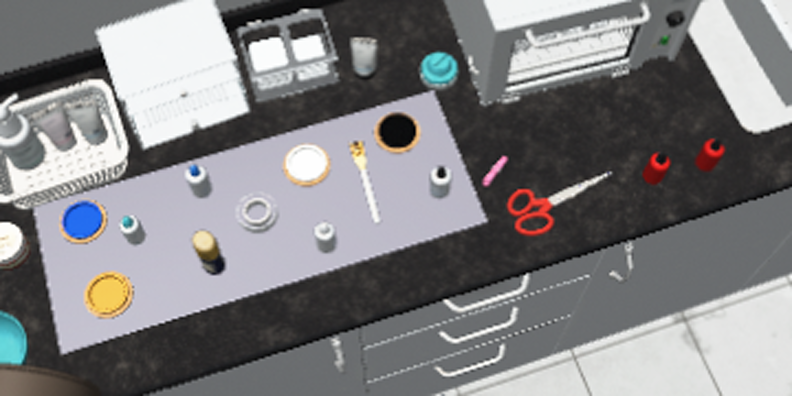

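The top view shows:
- **Coasters:** black (320,190), white (279,204), blue (178,230), gold (189,263).
- **Bottles:** black (340,212), white (287,237), blue (229,212), gold (234,244), teal (199,234).
- **Look-alikes for the black bottle:** the two red bottles at (437,206) and (461,198), both off the mat.
- **Other decoys:** a clear ring at (256,226) and a brush at (307,212).

I chose the white-bodied bottle on the mat. Next I move above the mat for a closer look.

```bash
python3 -m inch '[[1,[-0.04,-0.04,-0.01],-0.07],[1,[-0.12,-0.11,-0.02],-0.13],[1,[-0.2,-0.19,-0.03],-0.2],[1,[-0.29,-0.27,-0.05],-0.27],[1,[-0.38,-0.36,-0.06],-0.34],[1,[-0.47,-0.44,-0.07],-0.41],[1,[-0.55,-0.52,-0.08],-0.47],[1,[-0.62,-0.59,-0.09],-0.53]]'
python3 - <<'E'
from h import *
p=eyes.capture("wrist"); save(p,"pics/w1.png"); np.savez("w1.npz",**p)
s=ctrl.read_state(); print(s["clock"],s["position"],s["ee_rot"])
E
```

```text
clock: 2.5
position: [0.3866, 0.2352, 0.2767]
ee_rot: [0.001, 3.141, 0.001]
contact_force: [0.1, 1.0, -0.4]
gripper_width: 1.0
grasp_force: 0.0
2.55 [0.38874343 0.23209864 0.27721406] [ 1.95710932e-04  3.13959108e+00 -1.06562049e-03]
```

View pics/w1.png

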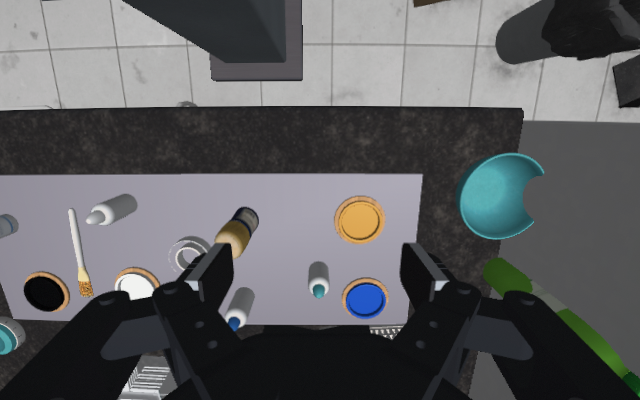

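The wrist view shows the gold coaster (360,220), blue coaster (365,298), teal bottle (318,278), gold bottle (238,232), blue bottle (240,308), white bottle (112,210), white coaster (136,285) and black coaster (46,292). I take a second view further right.

```bash
python3 -m inch '[[1,[0,-0.06,-0.01],0],[1,[0,-0.15,-0.02],0],[1,[0,-0.25,-0.03],0],[1,[0,-0.35,-0.04],0],[1,[0,-0.45,-0.04],0],[1,[0,-0.53,-0.04],0],[1,[0,-0.56,-0.04],0],[1,[0,-0.56,-0.04],0]]'
python3 - <<'E'
from h import *
p=eyes.capture("wrist"); save(p,"pics/w2.png"); np.savez("w2.npz",**p)
s=ctrl.read_state(); print(s["clock"],s["position"],s["ee_rot"])
for c in "black blue white gold teal".split():
    for k in ["bottle_mid","coaster_floor"]:
        if c=="teal" and k!="bottle_mid": continue
        for d in spotter.regions_of(p,f"{c}_{k}")[:3]:
            print(c,k,round(d["conf"],2),np.round(d["centre"]),d["pixels"].sum(), np.round(atz(p,d["centre"],.009 if 'c' in k[:1] else .045),3))
E
```

```text
clock: 3.55
position: [0.3855, -0.0437, 0.2963]
ee_rot: [0.005, 3.141, 0.0]
contact_force: [-0.2, 0.9, 0.3]
gripper_width: 1.004
grasp_force: 0.0
3.6 [ 0.38550357 -0.04300273  0.29631763] [3.13894901e-03 3.14146418e+00 2.75408639e-04]
black bottle_mid 0.63 [168. 228.] 860 [ 0.474 -0.267  0.045]
blue bottle_mid 0.63 [404. 298.] 288 [0.597 0.098 0.045]
blue coaster_floor 0.63 [522. 284.] 733 [0.598 0.321 0.009]
blue coaster_floor 0.38 [304. 284.] 1456 [ 0.592 -0.066  0.009]
white bottle_mid 0.89 [308. 209.] 574 [ 0.444 -0.056  0.045]
white coaster_floor 0.67 [303. 284.] 1451 [ 0.592 -0.068  0.009]
gold bottle_mid 0.92 [434. 229.] 1344 [0.477 0.133 0.045]
gold bottle_mid 0.53 [522. 285.] 643 [0.576 0.29  0.045]
gold coaster_floor 0.69 [522. 285.] 679 [0.599 0.32  0.009]
gold coaster_floor 0.64 [405. 299.] 277 [0.625 0.113 0.009]
gold coaster_floor 0.6 [527. 215.] 1733 [0.468 0.302 0.009]
teal bottle_mid 0.8 [489. 272.] 770 [0.55  0.231 0.045]
```

View pics/w2.png

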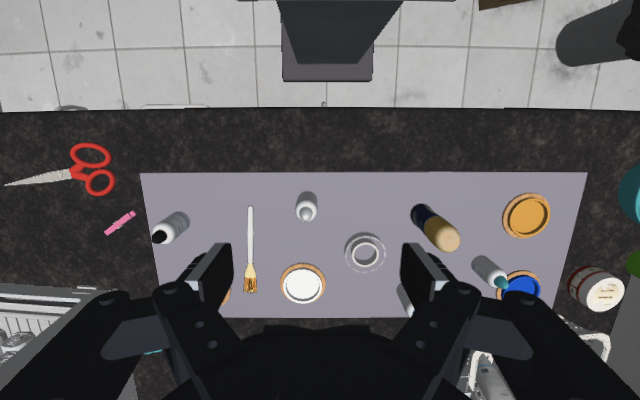

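```bash
python3 - <<'E'
from h import *
w1=dict(np.load("w1.npz"));w2=dict(np.load("w2.npz")); top=eyes.capture("top"); sc=eyes.capture("scene")
P={"w1":w1,"w2":w2,"top":top,"sc":sc}
def blob(p,seed,tol):
    im=cv2.cvtColor(p["img"],cv2.COLOR_RGB2BGR).copy(); m=np.zeros((402,642),np.uint8)
    cv2.floodFill(im,m,seed,0,(tol,)*3,(tol,)*3,cv2.FLOODFILL_FIXED_RANGE|cv2.FLOODFILL_MASK_ONLY|4)
    m=m[1:-1,1:-1]; c=max(cv2.findContours(m,0,2)[0],key=cv2.contourArea)
    h=cv2.convexHull(c)[:,0].astype(float); (x0,y0),(w,hh)=h.min(0),np.ptp(h,axis=0)
    return h,(h.min(0)+h.max(0))/2,(w,hh),m.sum()
S={"black":{"top":(320,190),"w1":(44,290)},"white":{"w1":(132,280),"w2":(303,285),"top":(279,204)},
"blue":{"w1":(366,300),"top":(178,230)},"gold":{"w1":(362,222),"w2":(529,217),"top":(189,263)}}
for c,vs in S.items():
    rs=[]
    for v,s in vs.items():
        h,ct,wh,n=blob(P[v],s,45); rs.append(ray(P[v],ct)); print(c,v,ct,wh,n,np.round(atz(P[v],ct,.011),3))
    print(c,"tri",np.round(tri(rs),3))
for c in "black blue white gold teal".split():
    for v in ["sc","top"]:
        for d in spotter.regions_of(P[v],c+"_bottle_mid")[:3]: print(c,v,round(d["conf"],2),np.round(d["centre"],1),d["pixels"].sum(),np.round(atz(P[v],d["centre"],.045),3))
E
```

```text
black top [320.5 189. ] (np.float64(15.0), np.float64(14.0)) 191 [ 0.603 -0.234  0.011]
black w1 [ 43.5 293.5] (np.float64(39.0), np.float64(33.0)) 1039 [ 0.605 -0.238  0.011]
black tri [ 0.602 -0.233  0.015]
white w1 [133.5 286.5] (np.float64(37.0), np.float64(25.0)) 631 [ 0.587 -0.072  0.011]
white w2 [302.  286.5] (np.float64(38.0), np.float64(33.0)) 933 [ 0.596 -0.069  0.011]
white top [319.5 199.5] (np.float64(639.0), np.float64(399.0)) 126562 [ 0.562 -0.216  0.011]
white tri [ 0.617 -0.139 -0.047]
blue w1 [365.5 301.5] (np.float64(39.0), np.float64(33.0)) 917 [0.614 0.318 0.011]
blue top [177.5 229.5] (np.float64(15.0), np.float64(15.0)) 196 [0.611 0.318 0.011]
blue tri [0.602 0.315 0.027]
gold w1 [359.5 220. ] (np.float64(49.0), np.float64(46.0)) 1663 [0.468 0.302 0.011]
gold w2 [526.  215.5] (np.float64(46.0), np.float64(43.0)) 1299 [0.468 0.299 0.011]
gold top [178.  286.5] (np.float64(74.0), np.float64(71.0)) 4645 [0.396 0.357 0.011]
gold tri [ 0.466  0.341 -0.047]
black sc 0.77 [464.5 274.2] 273 [ 0.361 -0.717  0.045]
black sc 0.55 [332.6 220.4] 236 [ 0.475 -0.269  0.045]
black sc 0.55 [431.6 261.4] 289 [ 0.382 -0.621  0.045]
black top 0.7 [337.7 209. ] 119 [ 0.487 -0.261  0.045]
black top 0.61 [461.7 199.1] 109 [ 0.379 -0.709  0.045]
blue sc 0.64 [261.  187.6] 155 [0.592 0.094 0.045]
blue top 0.65 [228.3 209.3] 130 [0.613 0.119 0.045]
white sc 0.57 [273.3 209.7] 173 [ 0.447 -0.054  0.045]
gold sc 0.64 [234.6 194.4] 272 [0.487 0.144 0.045]
teal sc 0.6 [224.7 181.6] 110 [0.571 0.257 0.045]
teal top 0.66 [198.3 234.9] 141 [0.548 0.245 0.045]
```

```bash
python3 - <<'E'
from h import *
w1=dict(np.load("w1.npz"));w2=dict(np.load("w2.npz"))
for n,p in (("w1",w1),("w2",w2)): cv2.imwrite(f"pics/{n}c.png",cv2.resize(p["img"][160:340,:,::-1][:, (60 if n=="w1" else 130):][:, :400],None,fx=2,fy=2,interpolation=2))
a=cv2.imread("pics/w1c.png");b=cv2.imread("pics/w2c.png"); b2=cv2.resize(b,(a.shape[1],a.shape[0]*b.shape[1]//b.shape[1])) if b.shape!=a.shape else b
cv2.imwrite("pics/w12.png",np.vstack([a[:300],b2[:300]]))
E
```

```text
(no output)
```

View pics/w12.png

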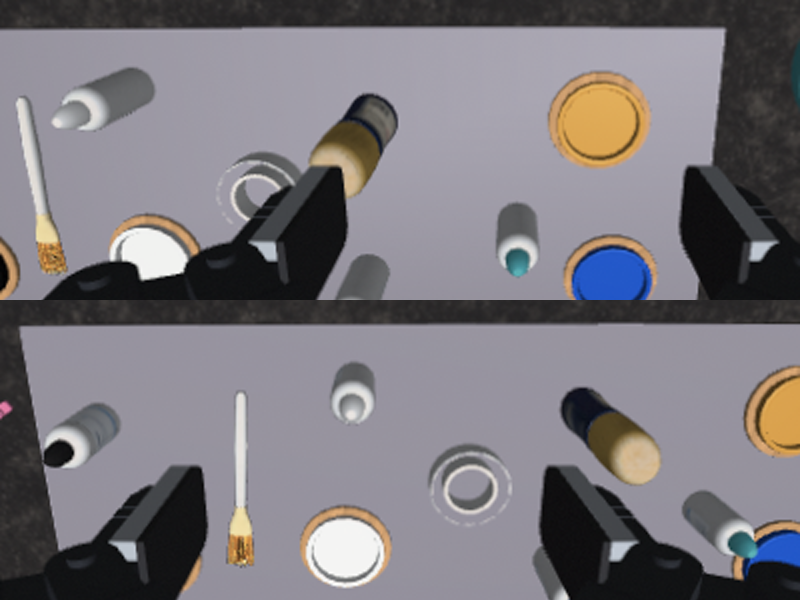

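```bash
python3 - <<'E'
from h import *
w1=dict(np.load("w1.npz"));w2=dict(np.load("w2.npz"))
r=lambda p,u:ray(p,u)
print("white tip",tri([r(w1,(88.5,220)),r(w2,(305,216.5))]),"sh",tri([r(w1,(104,214)),r(w2,(306,211))]))
print("gold top",tri([r(w1,(229,246)),r(w2,(447.5,241))]))
print("teal tip",tri([r(w1,(318.5,294)),r(w2,(500,282))]))
for n,p,u,z in [("wtip",w2,(305,216.5),.085),("gtop",w2,(447.5,241),.109),("gtop1",w1,(229,246),.109),("btip",w2,(154,240),.083),("bsh",w2,(167.5,231.5),.06),("teal",w1,(318.5,294),.077),("whcoaster",w2,(303,284.5),.008),("gc",w1,(360,220),.008)]: print(n,atz(p,u,z))
E
```

```text
white tip [ 0.44207772 -0.05874864  0.08410458] sh [ 0.44344351 -0.05840997  0.05652072]
gold top [0.47007439 0.12752561 0.10112851]
teal tip [0.55960828 0.23828653 0.06450401]
wtip [ 0.44204315 -0.05870863  0.085     ]
gtop [0.46744851 0.12374838 0.109     ]
gtop1 [0.46536736 0.13029611 0.109     ]
btip [ 0.47682578 -0.26825509  0.083     ]
bsh [ 0.47364895 -0.26042215  0.06      ]
teal [0.55377936 0.23831206 0.077     ]
whcoaster [ 0.59441055 -0.06734919  0.008     ]
gc [0.46930639 0.30286036 0.008     ]
```

White's triangulated tip height is 0.084 m against the expected 0.085 m, so the measurement holds. I go to the white bottle first.

```bash
python3 -m inch '[[1,[-0.05,-0.015,0],0],[1,[-0.11,-0.03,0.05],0],[1,[-0.113,-0.031,0.14],0],[1,[-0.113,-0.031,0.23],0],[1,[-0.113,-0.031,0.3],0],[1,[-0.113,-0.031,0.34],0],[1,[-0.113,-0.031,0.35],0],[1,[-0.113,-0.031,0.35],0]]'
python3 - <<'E'
from h import *
p=eyes.capture("wrist"); save(p,"pics/w3.png",(120,100,520,400),1.5)
s=ctrl.read_state(); print(s["clock"],s["position"])
E
```

```text
clock: 5.65
position: [0.4423, -0.0586, 0.1216]
ee_rot: [0.001, 3.141, 0.0]
contact_force: [-0.4, -0.4, 0.1]
gripper_width: 1.0
grasp_force: 0.0
5.7 [ 0.44238245 -0.05864066  0.12188808]
```

View pics/w3.png

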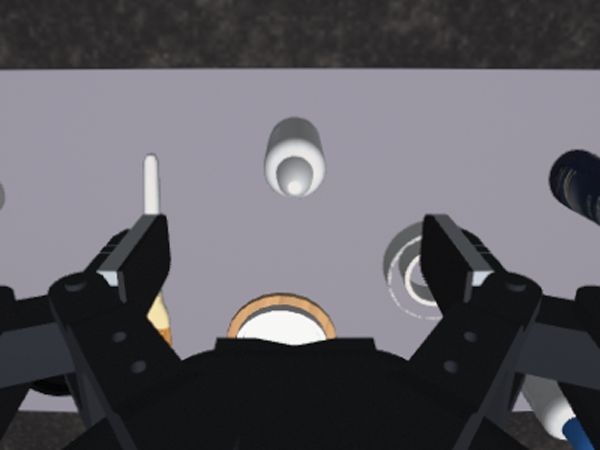

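```bash
python3 - <<'E'
from h import *
p=eyes.capture("wrist"); print(atz(p,(316,225),.085),proj(p,(.442,-.0585,.085)),proj(p,(.442,-.0585,.003)), np.round(p["R"],3))
E
```

```text
[ 0.44345098 -0.05871528  0.085     ] [316.31539472 222.99275028] [316.34433456 192.39045447] [[ 0.001  1.    -0.   ]
 [ 0.962 -0.001  0.272]
 [ 0.272 -0.001 -0.962]]
```

The white tip is at (316,225), predicted (316,223), so the alignment is within 2 mm. I descend, then grip.

```bash
python3 -m inch '[[1,[0,0,0.05],0],[1,[0,0,0.12],0],[1,[0,0,0.175],0],[1,[0,0,0.192],0],[-1,[0,0,0.194],0],[-1,[0,0,0.194],0],[-1,[0,0,0.194],0],[-1,[0,0,0.194],0]]'; python3 -m inch '[[-1,[0,0,0],0],[-1,[0,0,0],0],[-1,[0,0,-0.02],0],[-1,[0,0,-0.06],0],[-1,[0,0,-0.1],0],[-1,[0,0,-0.13],0],[-1,[0,0,-0.14],0],[-1,[0,0,-0.14],0]]'
```

```text
clock: 6.75
position: [0.4425, -0.0586, 0.0253]
ee_rot: [0.001, 3.14, -0.001]
contact_force: [-0.9, 0.7, 10.5]
gripper_width: 0.358
grasp_force: 58.5
clock: 7.75
position: [0.4421, -0.0585, 0.0946]
ee_rot: [0.001, 3.141, -0.0]
contact_force: [-0.6, -0.1, -0.7]
gripper_width: 0.357
grasp_force: 59.3
```

```bash
python3 -m inch '[[-1,[-0.03,0,0],0],[-1,[-0.1,-0.01,0],0],[-1,[-0.18,-0.015,0],0],[-1,[-0.25,-0.019,0],0],[-1,[-0.295,-0.019,0],0],[-1,[-0.306,-0.019,0],0],[-1,[-0.306,-0.019,0],0],[-1,[-0.306,-0.019,0],0]]'
python3 - <<'E'
from h import *
p=eyes.capture("wrist"); save(p,"pics/w4.png",(120,100,520,400),1.5)
for X in [(.595,-.068,.016)]: print(proj(p,X))
E
```

```text
clock: 8.75
position: [0.5943, -0.0681, 0.0941]
ee_rot: [-0.001, -3.141, -0.0]
contact_force: [0.4, -0.3, -0.0]
gripper_width: 0.357
grasp_force: 59.3
[316.23107798 206.41123104]
```

View pics/w4.png

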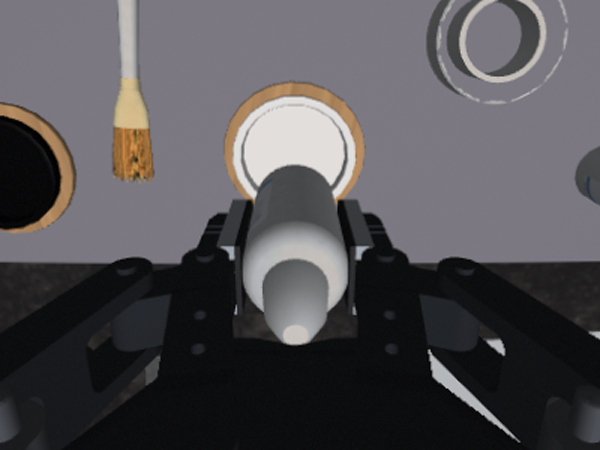

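The coaster shows its centre at about crop (295,151), predicted (294,153), so it is centred under the bottle. I lower and release.

```bash
python3 -m inch '[[-1,[0,0,0.03],0],[-1,[0,0,0.07],0],[-1,[0,0,0.105],0],[-1,[0,0,0.12],0],[-1,[0,0,0.124],0],[-1,[0,0,0.124],0],[0.3,[0,0,0.124],0],[0.3,[0,0,0.124],0]]'; python3 -m inch '[[0.5,[0,0,0],0],[0.6,[0,0,0],0],[0.6,[0,0,-0.02],0],[0.7,[0,0,-0.08],0],[1,[0,0,-0.15],0],[1,[0,0,-0.22],0],[1,[0,0,-0.26],0],[1,[0,0,-0.26],0]]'
```

```text
clock: 9.8
position: [0.5953, -0.0682, 0.0328]
ee_rot: [0.001, 3.141, -0.0]
contact_force: [0.4, 0.3, -0.3]
gripper_width: 0.653
grasp_force: 0.0
clock: 10.8
position: [0.5956, -0.0682, 0.1642]
ee_rot: [0.001, 3.138, -0.001]
contact_force: [0.0, 0.2, -0.4]
gripper_width: 0.999
grasp_force: 0.0
```

```bash
python3 -m inch '[[1,[0.02,-0.04,0],0],[1,[0.06,-0.12,0],0],[1,[0.12,-0.2,0],0],[1,[0.18,-0.3,0],0],[1,[0.23,-0.37,0],0],[1,[0.24,-0.394,0.02],0],[1,[0.24,-0.394,0.05],0],[1,[0.24,-0.394,0.06],0]]'
python3 - <<'E'
from h import *
p=eyes.capture("wrist"); save(p,"pics/w5.png",(120,100,520,400),1.5)
print(ctrl.read_state()["position"])
for X in [(.475,-.265,.083),(.475,-.265,.003),(.604,-.236,.008)]: print((proj(p,X)-[120,100])*1.5)
E
```

```text
clock: 11.8
position: [0.4748, -0.264, 0.1305]
ee_rot: [-0.0, -3.14, -0.003]
contact_force: [0.1, -0.2, 0.2]
gripper_width: 1.003
grasp_force: 0.0
[ 0.47486487 -0.26384305  0.13045249]
[291.92344854 178.13780896]
[292.43755381 136.81680284]
[332.35223512 309.53908752]
```

View pics/w5.png

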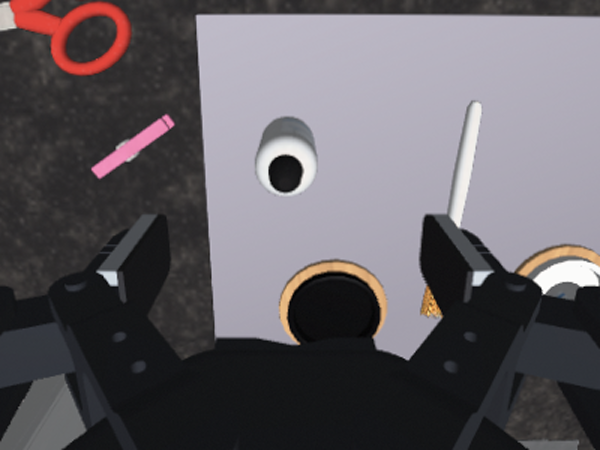

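The cap centre is at about crop (286,173), roughly 3 mm right of the estimate. The black coaster is at about (333,312), as expected. I correct and grip.

```bash
python3 -m inch '[[1,[-0.002,-0.008,0.04],0],[1,[-0.002,-0.008,0.12],0],[1,[-0.002,-0.008,0.185],0],[1,[-0.002,-0.008,0.21],0],[-1,[-0.002,-0.008,0.213],0],[-1,[-0.002,-0.008,0.213],0],[-1,[-0.002,-0.008,0.213],0],[-1,[-0.002,-0.008,0.213],0]]'; python3 -m inch '[[-1,[0,0,0],0],[-1,[0,0,0],0],[-1,[0,0,-0.02],0],[-1,[0,0,-0.06],0],[-1,[0,0,-0.1],0],[-1,[0,0,-0.13],0],[-1,[0,0,-0.14],0],[-1,[0,0,-0.14],0]]'
```

```text
clock: 12.85
position: [0.4764, -0.2692, 0.0271]
ee_rot: [0.001, 3.14, -0.002]
contact_force: [-0.7, 1.6, 6.7]
gripper_width: 0.375
grasp_force: 59.4
clock: 13.85
position: [0.4759, -0.2691, 0.0959]
ee_rot: [0.001, 3.141, -0.0]
contact_force: [0.2, 1.3, -0.7]
gripper_width: 0.372
grasp_force: 59.4
```

```bash
python3 -m inch '[[-1,[-0.03,0.005,0],0],[-1,[-0.1,0.02,0],0],[-1,[-0.17,0.04,0],0],[-1,[-0.23,0.06,0],0],[-1,[-0.255,0.066,0],0],[-1,[-0.26,0.066,0],0],[-1,[-0.26,0.066,0.03],0],[-1,[-0.26,0.066,0.06],0]]'; python3 -m inch '[[-1,[0,0,0.03],0],[-1,[0,0,0.055],0],[-1,[0,0,0.062],0],[-1,[0,0,0.063],0],[0.3,[0,0,0.063],0],[0.3,[0,0,0.063],0],[0.5,[0,0,0.063],0],[0.6,[0,0,0.063],0]]'; python3 -m inch '[[0.6,[0,0,-0.01],0],[0.6,[0,0,-0.05],0],[0.7,[0,0,-0.1],0],[1,[0,0,-0.16],0],[1,[0,0,-0.24],0],[1,[0,0,-0.3],0],[1,[0.06,0.05,-0.34],0],[1,[0.12,0.1,-0.34],0]]'
python3 - <<'E'
from h import *
p=eyes.capture("wrist"); save(p,"pics/w6.png")
print(ctrl.read_state()["position"])
E
```

```text
clock: 14.85
position: [0.605, -0.2365, 0.0646]
ee_rot: [-0.003, -3.141, -0.001]
contact_force: [-0.1, 0.2, -0.0]
gripper_width: 0.376
grasp_force: 59.5
clock: 15.85
position: [0.606, -0.2362, 0.0344]
ee_rot: [0.001, 3.141, -0.0]
contact_force: [-0.5, 0.2, 0.7]
gripper_width: 0.8
grasp_force: 0.0
clock: 16.85
position: [0.5456, -0.1858, 0.2071]
ee_rot: [0.002, 3.138, -0.003]
contact_force: [0.4, -0.5, 0.1]
gripper_width: 1.0
grasp_force: 0.0
[ 0.54202025 -0.18278538  0.20643571]
```

View pics/w6.png

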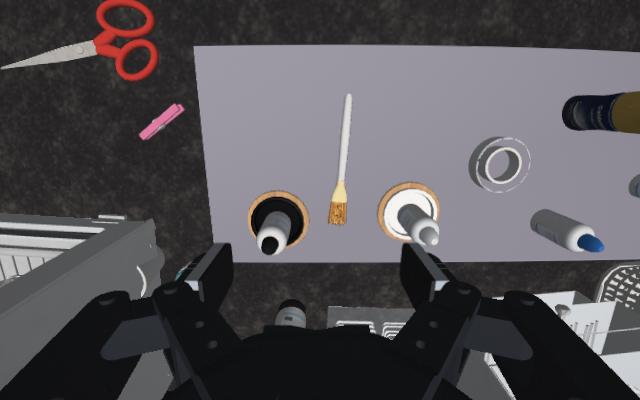

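Black (270,240) and white (425,230) both stand in their wells. Next is the blue bottle.

```bash
python3 -m inch '[[1,[-0.01,0.05,0],0],[1,[-0.03,0.14,0],0],[1,[-0.05,0.24,0],0],[1,[-0.07,0.34,0],0],[1,[-0.09,0.44,0.02],0],[1,[-0.11,0.53,0.05],0],[1,[-0.11,0.566,0.1],0],[1,[-0.11,0.566,0.12],0]]'
python3 - <<'E'
from h import *
p=eyes.capture("wrist"); save(p,"pics/w7.png",(120,100,520,400),1.5); np.savez("w7.npz",**p)
print(ctrl.read_state()["position"])
for X in [(.597,.1,.089),(.597,.1,.003)]: print((proj(p,X)-[120,100])*1.5)
E
```

```text
clock: 17.9
position: [0.6007, 0.0979, 0.1442]
ee_rot: [0.002, -3.141, -0.0]
contact_force: [-0.1, -0.0, 0.4]
gripper_width: 1.0
grasp_force: 0.0
[0.60061135 0.09688211 0.14343894]
[298.46816505 164.91636041]
[297.34635378 125.93168137]
```

View pics/w7.png

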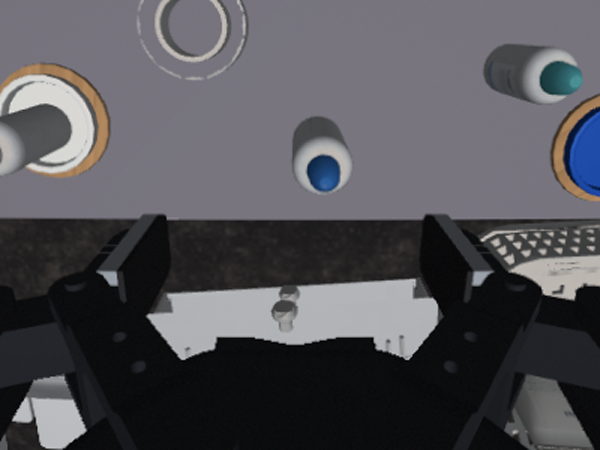

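```bash
python3 - <<'E'
from h import *
p=dict(np.load("w7.npz")); f=lambda c:(c[0]/1.5+120,c[1]/1.5+100)
print("tip",atz(p,f((326,183)),.089),"base",atz(p,f((318,135)),.003), "shoulder",atz(p,f((322,162)),.066))
for c in [(158,295),(410,280),(285,300),(490,240)]: print(c,[np.round(atz(p,f(c),z),3) for z in (0,.05,.1)])
print("coaster L",atz(p,f((552,150)),.008))
t=eyes.capture("top")
for c in [(203.6,196),(251,181),(144.5,223),(198,205)]: print([np.round(atz(t,c,z),3) for z in (0,.1,.2)])
E
```

```text
tip [0.60642842 0.11370947 0.089     ] base [0.60338964 0.11426261 0.003     ] shoulder [0.60282407 0.11308553 0.066     ]
(158, 295) [array([ 0.734, -0.009,  0.   ]), array([0.699, 0.01 , 0.05 ]), array([0.664, 0.028, 0.1  ])]
(410, 280) [array([0.72 , 0.188, 0.   ]), array([0.687, 0.172, 0.05 ]), array([0.655, 0.156, 0.1  ])]
(285, 300) [array([0.738, 0.091, 0.   ]), array([0.702, 0.092, 0.05 ]), array([0.666, 0.093, 0.1  ])]
(490, 240) [array([0.686, 0.246, 0.   ]), array([0.659, 0.22 , 0.05 ]), array([0.632, 0.194, 0.1  ])]
coaster L [0.61255931 0.27658267 0.008     ]
[array([0.724, 0.199, 0.   ]), array([0.664, 0.188, 0.1  ]), array([0.604, 0.177, 0.2  ])]
[array([0.729, 0.009, 0.   ]), array([0.669, 0.01 , 0.1  ]), array([0.609, 0.012, 0.2  ])]
[array([0.683, 0.435, 0.   ]), array([0.626, 0.408, 0.1  ]), array([0.569, 0.382, 0.2  ])]
[array([0.693, 0.227, 0.   ]), array([0.635, 0.214, 0.1  ]), array([0.577, 0.201, 0.2  ])]
```

```bash
python3 - <<'E'
from h import *
p=eyes.capture("scene"); a=cv2.resize(p["img"][135:205,190:350,::-1],None,fx=5,fy=5,interpolation=2)
t=eyes.capture("top"); b=cv2.resize(t["img"][150:200,130:290,::-1][:,:],None,fx=5,fy=5,interpolation=2)
cv2.imwrite("pics/s8.png",np.vstack([a,b]))
E
```

```text
(no output)
```

View pics/s8.png

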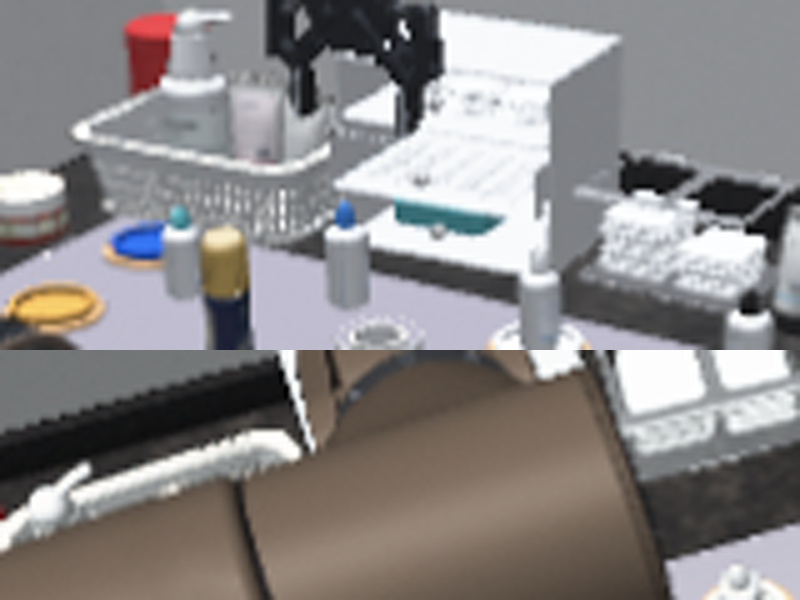

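```bash
python3 - <<'E'
from h import *
p=dict(np.load("w7.npz")); s=eyes.capture("scene"); f=lambda c:(c[0]/1.5+120,c[1]/1.5+100)
g=lambda c:(190+c[0]/5,135+c[1]/5)
for n,a,b in [("upper knob",(285,312),(422,180)),("lower knob",(289,292),(437,232)),("low front-left corner?",(420,280),(370,237)),("basket rim R",(490,240),(335,140)),("check blue tip",(326,183),(345,204))]:
    r1,r2=ray(p,f(a)),ray(s,g(b)); X=tri([r1,r2]); print(n,np.round(X,3),"res",[round(float(np.linalg.norm(np.cross(X-o,v))),3) for o,v in (r1,r2)])
for c in [(75,130),(110,150),(330,190),(330,150),(290,240)]: print(c,[np.round(atz(s,g(c),z),3) for z in (0,.05,.1)])
E
```

```text
upper knob [0.687 0.092 0.084] res [0.001, 0.001]
lower knob [0.711 0.094 0.029] res [0.001, 0.001]
low front-left corner? [ 0.729  0.187 -0.002] res [0.012, 0.012]
basket rim R [0.627 0.16  0.128] res [0.022, 0.022]
check blue tip [0.608 0.114 0.086] res [0.0, 0.0]
(75, 130) [array([0.826, 0.586, 0.   ]), array([0.717, 0.486, 0.05 ]), array([0.608, 0.386, 0.1  ])]
(110, 150) [array([0.797, 0.517, 0.   ]), array([0.69 , 0.423, 0.05 ]), array([0.583, 0.328, 0.1  ])]
(330, 190) [array([0.813, 0.272, 0.   ]), array([0.705, 0.195, 0.05 ]), array([0.597, 0.119, 0.1  ])]
(330, 150) [array([0.903, 0.334, 0.   ]), array([0.789, 0.253, 0.05 ]), array([0.674, 0.172, 0.1  ])]
(290, 240) [array([0.695, 0.233, 0.   ]), array([0.596, 0.159, 0.05 ]), array([0.497, 0.086, 0.1  ])]
```

The blue tip is at (326,183) in the crop and triangulates to (0.606, 0.114, 0.087). The cabinet knobs are at x ≥ 0.687, so there is room. I grip the blue bottle.

```bash
python3 -m inch '[[1,[-0.007,0.033,0],0],[1,[-0.007,0.033,0.06],0],[1,[-0.007,0.033,0.14],0],[1,[-0.007,0.033,0.2],0],[1,[-0.007,0.033,0.23],0],[1,[-0.007,0.033,0.233],0],[-1,[-0.007,0.033,0.233],0],[-1,[-0.007,0.033,0.233],0]]'; python3 -m inch '[[-1,[0,0,0],0],[-1,[0,0,0],0],[-1,[0,0,0],0],[-1,[0,0,-0.04],0],[-1,[0,0,-0.1],0],[-1,[0,0,-0.17],0],[-1,[0,0,-0.22],0],[-1,[0,0,-0.22],0]]'
python3 - <<'E'
from h import *
p=eyes.capture("wrist"); np.savez("w9.npz",**p); save(p,"pics/w9.png")
print(ctrl.read_state()["position"])
im=p["img"].astype(int); m=((im[...,2]-im[...,0]>100)&(im[...,2]>130)).astype(np.uint8)
n,l,st,c=cv2.connectedComponentsWithStats(m)
for i in range(1,n):
    if st[i,4]>60: b=st[i]; ct=(b[0]+b[2]/2-.5,b[1]+b[3]/2-.5); print(b,np.round(atz(p,ct,.012),3))
E
```

```text
clock: 19.15
position: [0.6052, 0.1134, 0.0289]
ee_rot: [0.001, 3.14, 0.0]
contact_force: [-0.1, 0.6, -0.1]
gripper_width: 0.603
grasp_force: 0.0
clock: 20.15
position: [0.6054, 0.1134, 0.1397]
ee_rot: [0.001, 3.138, 0.001]
contact_force: [0.3, -0.8, -1.3]
gripper_width: 0.375
grasp_force: 59.4
[0.60475634 0.11332197 0.13823634]
[ 488  164   65   64 2766] [0.611 0.319 0.012]
[309 314  22  15 224] [0.76  0.117 0.012]
```

View pics/w9.png

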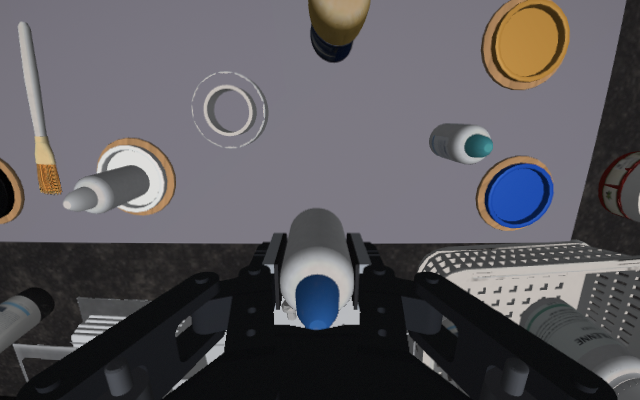

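```bash
python3 - <<'E'
from h import *
p=dict(np.load("w9.npz")); s=eyes.capture("scene"); g=lambda c:(190+c[0]/5,135+c[1]/5)
for a,b in [((600,245),(75,130)),((425,258),(330,190)),((425,258),(300,190)),((440,250),(300,185))]:
    r1,r2=ray(p,a),ray(s,g(b)); X=tri([r1,r2]); print(np.round(X,3),"res",round(float(np.linalg.norm(np.cross(X-r1[0],r1[1]))),3))
for a in [(500,250),(440,250),(560,247)]: print([np.round(atz(p,a,z),3) for z in (0,.05,.08,.1)])
for X in [(.66,.318,.1),(.66,.318,.12)]: print(proj(p,X),proj(s,X))
E
```

```text
[0.635 0.385 0.076] res 0.025
[0.662 0.189 0.066] res 0.02
[0.656 0.2   0.065] res 0.007
[0.647 0.202 0.074] res 0.014
[array([0.677, 0.318, 0.   ]), array([0.652, 0.282, 0.05 ]), array([0.637, 0.26 , 0.08 ]), array([0.627, 0.246, 0.1  ])]
[array([0.677, 0.25 , 0.   ]), array([0.652, 0.226, 0.05 ]), array([0.637, 0.211, 0.08 ]), array([0.627, 0.202, 0.1  ])]
[array([0.674, 0.388, 0.   ]), array([0.65 , 0.339, 0.05 ]), array([0.635, 0.31 , 0.08 ]), array([0.626, 0.291, 0.1  ])]
[582.66279666 287.47317615] [225.63673872 160.13541477]
[606.98587902 303.44075651] [225.3282195  155.65418616]
```

The blue coaster measures (0.611, 0.319), with teal clear of the approach. The basket rim at about z = 0.07 stays below the gripper body. I carry over and lower.

```bash
python3 -m inch '[[-1,[0,0.04,0],0],[-1,[0,0.12,0],0],[-1,[0,0.21,0],0],[-1,[-0.006,0.31,0],0],[-1,[-0.006,0.38,0],0],[-1,[-0.006,0.405,0],0],[-1,[-0.006,0.41,0.02],0],[-1,[-0.006,0.41,0.05],0]]'; python3 -m inch '[[-1,[0,0,0.03],0],[-1,[0,0,0.06],0],[-1,[0,0,0.08],0],[-1,[0,0,0.1],0],[-1,[0,0,0.11],0],[-1,[0,0,0.11],0],[-1,[0,0,0.11],0],[-1,[0,0,0.11],0]]'
```

```text
clock: 21.25
position: [0.6078, 0.3176, 0.1118]
ee_rot: [-0.002, -3.141, 0.0]
contact_force: [0.3, -0.3, -0.7]
gripper_width: 0.372
grasp_force: 59.5
clock: 22.25
position: [0.608, 0.3184, 0.0583]
ee_rot: [0.001, 3.141, 0.001]
contact_force: [-0.2, 0.2, -0.2]
gripper_width: 0.373
grasp_force: 59.5
```

```bash
python3 -m inch '[[-1,[0,0,0.02],0],[-1,[0,0,0.04],0],[-1,[0,0,0.046],0],[-1,[0,0,0.047],0],[0,[0,0,0.047],0],[0.2,[0,0,0.047],0],[0.4,[0,0,0.047],0],[0.4,[0,0,0.047],0]]'; python3 -m inch '[[0.4,[0,0,-0.01],0],[0.4,[0,0,-0.05],0],[0.4,[0,0,-0.11],0],[0.6,[0,0,-0.18],0],[1,[0,0,-0.25],0],[1,[0,0,-0.3],0],[1,[0.04,-0.05,-0.32],0],[1,[0.1,-0.1,-0.32],0]]';  python3 -m inch '[[1,[0.04,-0.04,0],0],[1,[0.1,-0.12,0],0],[1,[0.16,-0.2,0],0],[1,[0.17,-0.26,0],0],[1,[0.17,-0.27,0],0],[1,[0.17,-0.27,0],0],[1,[0.17,-0.27,0],0],[1,[0.17,-0.27,0],0]]'
python3 - <<'E'
from h import *
p=eyes.capture("wrist"); save(p,"pics/w10.png"); np.savez("w10.npz",**p)
print(ctrl.read_state()["position"])
for X in [(.468,.127,.109),(.468,.127,.003),(.469,.302,.008)]: print(proj(p,X))
E
```

```text
clock: 23.25
position: [0.6078, 0.3184, 0.0341]
ee_rot: [-0.001, -3.141, -0.0]
contact_force: [-0.0, -0.2, 0.4]
gripper_width: 0.7
grasp_force: 0.0
clock: 24.25
position: [0.5578, 0.2679, 0.1966]
ee_rot: [0.001, 3.138, 0.002]
contact_force: [0.3, 0.4, 0.2]
gripper_width: 1.0
grasp_force: 0.0
clock: 25.25
position: [0.4728, 0.1341, 0.1942]
ee_rot: [0.0, -3.141, -0.0]
contact_force: [0.5, -0.1, -0.9]
gripper_width: 1.004
grasp_force: 0.0
[0.47274986 0.13399455 0.1941515 ]
[307.66751813 197.57250844]
[310.27928063 173.75077476]
[457.09790059 175.5699733 ]
```

View pics/w10.png

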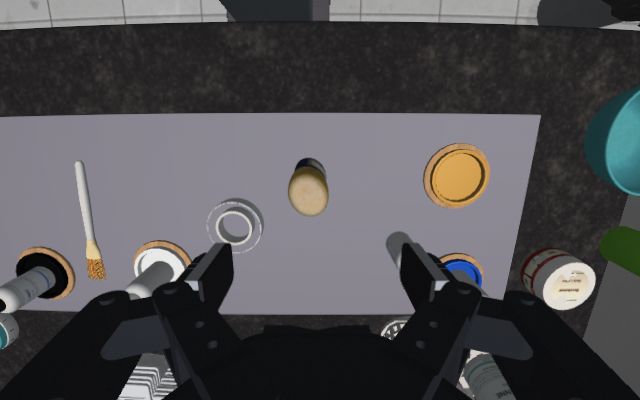

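Gold's cap top is at (308,195) and the gold coaster at (457,176), both on prediction. I grip and lift the gold bottle.

```bash
python3 -m inch '[[1,[0.011,-0.014,0.03],0],[1,[0.011,-0.014,0.09],0],[1,[0.011,-0.014,0.16],0],[1,[0.011,-0.014,0.23],0],[1,[0.011,-0.014,0.275],0],[1,[0.011,-0.014,0.292],0],[-1,[0.011,-0.014,0.292],0],[-1,[0.011,-0.014,0.292],0]]'; python3 -m inch '[[-1,[0,0,0],0],[-1,[0,0,0],0],[-1,[0,0,0],0],[-1,[0,0,-0.03],0],[-1,[0,0,-0.07],0],[-1,[0,0,-0.12],0],[-1,[0,0,-0.14],0],[-1,[0,0,-0.14],0]]'; python3 -m inch '[[-1,[0,0.04,0],0],[-1,[0,0.1,0],0],[-1,[0,0.18,0],0],[-1,[0,0.26,0],0],[-1,[0,0.32,0],0],[-1,[-0.004,0.345,0],0],[-1,[-0.004,0.35,0],0],[-1,[-0.004,0.35,0],0]]'
```

```text
clock: 26.3
position: [0.4676, 0.1266, 0.0491]
ee_rot: [0.001, 3.14, 0.0]
contact_force: [-0.2, 1.1, -0.4]
gripper_width: 0.605
grasp_force: 0.0
clock: 27.3
position: [0.4674, 0.1265, 0.119]
ee_rot: [0.001, 3.14, 0.0]
contact_force: [0.7, 0.2, -1.1]
gripper_width: 0.403
grasp_force: 59.8
clock: 28.3
position: [0.4693, 0.3007, 0.118]
ee_rot: [-0.002, -3.141, 0.0]
contact_force: [0.2, -1.0, -0.7]
gripper_width: 0.401
grasp_force: 59.9
```

```bash
python3 -m inch '[[-1,[0,0,0.03],0],[-1,[0,0,0.07],0],[-1,[0,0,0.105],0],[-1,[0,0,0.122],0],[-1,[0,0,0.126],0],[-1,[0,0,0.126],0],[0,[0,0,0.126],0],[0.4,[0,0,0.126],0]]'; python3 -m inch '[[0.6,[0,0,0],0],[0.7,[0,0,0],0],[0.8,[0,0,-0.03],0],[1,[0,0,-0.1],0],[1,[0,0,-0.19],0],[1,[0,0,-0.28],0],[1,[0,0,-0.33],0],[1,[0,0,-0.34],0]]';  python3 -m inch '[[1,[0.02,-0.04,0],0],[1,[0.04,-0.12,0],0],[1,[0.06,-0.2,0],0],[1,[0.06,-0.28,0],0],[1,[0.06,-0.34,0],0],[1,[0.06,-0.35,0],0],[1,[0.06,-0.35,0],0],[1,[0.06,-0.35,0],0]]'
python3 - <<'E'
from h import *
p=eyes.capture("wrist"); a=p["img"][:,:,::-1]
s=eyes.capture("scene"); b=cv2.resize(s["img"][135:235,190:350,::-1],None,fx=4,fy=4,interpolation=2)
cv2.imwrite("pics/e.png",cv2.resize(np.vstack([a[130:330],b]),(640,600)))
print(ctrl.read_state()["position"])
C={"black":(.605,-.236,83),"white":(.595,-.068,85),"blue":(.611,.319,89),"gold":(.469,.302,109)}
for c,(x,y,h) in C.items():
    print(c,[np.round(proj(q,(x,y,h/1000+.006)),1) for q in (p,s)],[np.round(proj(q,(x,y,.009)),1) for q in (p,s)])
E
```

```text
clock: 29.3
position: [0.4695, 0.3014, 0.0553]
ee_rot: [0.002, 3.141, 0.0]
contact_force: [-0.1, 0.6, -0.1]
gripper_width: 0.695
grasp_force: 0.0
clock: 30.3
position: [0.4696, 0.3016, 0.2276]
ee_rot: [0.001, 3.138, 0.003]
contact_force: [-0.3, 0.4, -0.4]
gripper_width: 1.002
grasp_force: 0.0
clock: 31.3
position: [0.4392, 0.1272, 0.2251]
ee_rot: [0.0, -3.141, -0.0]
contact_force: [0.5, 0.2, 0.7]
gripper_width: 0.998
grasp_force: 0.0
[0.43911196 0.12719441 0.22515666]
black [array([ 21.8, 319.8]), array([339.8, 192.9])] [array([ 72.7, 284.2]), array([338.7, 212.8])]
white [array([150.6, 317.7]), array([297.5, 184.4])] [array([181.8, 280. ]), array([297.4, 204.2])]
blue [array([478.5, 331.3]), array([218.1, 164.6])] [array([446.9, 289.5]), array([219.6, 183.7])]
gold [array([496.6, 225.1]), array([197.5, 171.2])] [array([448.1, 196.2]), array([200.1, 196.4])]
```

View pics/e.png

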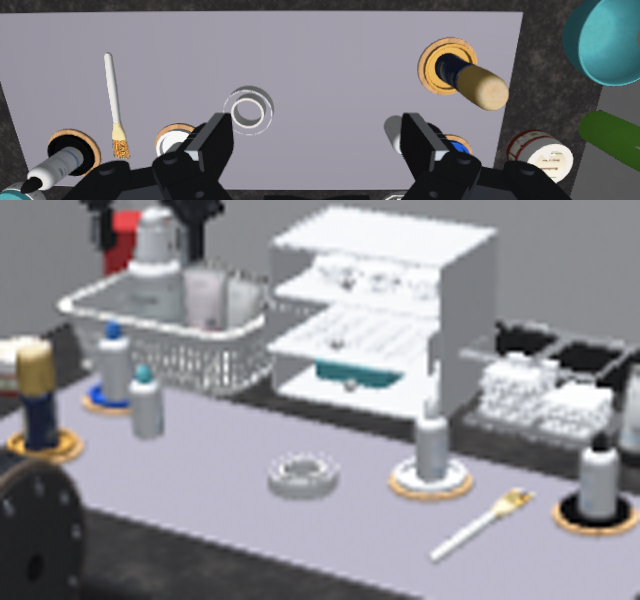

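All four bottles stand upright in their matching wells. In the lower picture they are blue (112,370), gold (38,400), white (430,440) and black (598,480), and teal is still in its place at (147,400). I hand the job in.

```bash
python3 -c "
from plant import ctrl
print(ctrl.close_job())"
```

```text
the job is handed in; nothing more can be done
None
```

The black, blue, white and gold bottles stand upright in their matching coasters, the teal one was left alone, and the job was handed in at about 31 s of the 106 s allowed; no verdict was returned.

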